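# Right the fallen end stop and close up the row of bar offcuts

## Task

The steel end stop of the blue stock bay has fallen on its face: first tip it back up onto its heavy foot, never lifting it clear of the bench. Then lay the square bar and the round bar from the bench crosswise into the bay, in either order, in front of the flat bar already there, and finally slide the upright end stop, plate first, into the bay until the plate, the three bars and the back wall are snug together. Leave everything else on the bench where it is.

Things in the scene. Friction and masses are not known exactly. Their poses are not given: they have to be found in the camera images.
- bay: low blue steel bay fixed to the bench: back wall and two side walls, no floor, open at one end and on top. Inside 124 mm wide, 175 mm deep; walls 6 mm thick, 45 mm high; a flat fixing tab reaches 35 mm behind it. Origin: middle of the back wall's inner face, at bench height. y points from the back wall out through the open end, x across, z up
- stop: L-shaped steel end stop like a bookend, 0.85 kg, mostly in the foot. Foot 100 mm wide (x), 70 long (y 0 to 70), 16 thick (z 0 to 16); plate 100 wide, 8 thick (y 0 to 8), rising to z = 110 mm. Origin: middle of the heel edge (plate's outer face meets foot's underside), at bench height both upright and fallen. z is up when upright; fallen, z is level and y points up
- stop_edge (a point): middle of the end stop's foot edge away from the plate, on the foot's inner (plate) side: y = 70, z = 16 mm in the stop's frame. With the stop fallen the plate lies flat (8 mm high) and this edge is on top, 70 mm up; pushed level, away from the plate, it tips the stop over its heel onto the foot, past balance at about 35 degrees
- square_bar: plain aluminium square bar offcut 40 x 40 x 95 mm lying on the bench; origin at its centre, x along its length
- round_bar: plain white plastic round bar offcut, 45 mm across, 95 mm long, lying on its side on the bench (it can roll); origin at its centre, x along its length
- flat_bar: plain aluminium flat bar offcut 95 x 20 x 50 mm, standing on its long edge inside the bay against the back wall; origin at its centre, x along its length, y through its 20 mm thickness, z up
- billet: a short aluminium round standing on end, 60 mm across, 65 mm tall; bystander. Origin: middle of its underside
- plate_offcut: an aluminium flat plate offcut 110 x 60 x 12 mm lying flat; bystander. Origin: middle of its underside
- tube_offcut: a copper tube offcut standing on end, 60 mm across, 60 mm tall; bystander. Origin: middle of its underside
- mallet: a hammer lying behind the bay, about 35 mm high; bystander. Origin: on the tool
- can: a closed grey can, 66 mm across, 65 mm tall; bystander. Origin: middle of its underside
- wood_block: a small wooden block 90 x 45 x 35 mm; bystander. Origin: middle of its underside
- wrench: a wrench lying flat; bystander. Origin: on the tool
Things that resemble listed ones, but are neither listed nor needed, are in the scene too. There is more than one size of the stop; the one meant has the size given above.

How it is judged:
By the outcome, as a careful person would: the job done as asked, in the order asked, and still so for the second after the job is handed in, with the robot touching nothing.
It also fails if it takes over 72 s, if anything falls off the work surface, if the arm or the gripper's body presses on something with over 40 N, if the wrist force passes 120 N, or if a joint passes its speed limit or range.

## Robot

A 6-joint arm with a two-finger parallel gripper is mounted at the origin on the work surface. World frame = base frame: x ahead of the robot, y to its left, z up, the work surface at z = 0. Lengths are in mm, angles in rad, forces in N, time in s.
With the tool pointing down it reaches from about 325 to 875 mm from the base axis. Payload 4.4 kg.
Tool frame: the origin (TCP) lies between the finger pads; the fingertips stand 11 mm ahead of it and the grasp point (between the pads) lies 8 mm behind it; z points along the fingers, y is the line along which they close (so a half turn about z gives the same grasp; the last joint's range is limited). The gripper opens to 85 mm and grips with 20 to 120 N. Pads are 22 mm wide; open, the fingers measure 114 mm over their backs; the gripper's body (76 mm by 85 mm) begins 54 mm behind the grasp point. The pads swing forward as they close: fully open they stand 13 mm farther back than shut.
Start: joints at [-1.407, 0.207, 1.542, -0, 1.393, -0.15], TCP at [178.023, -546.75, 242.282] pointing down, gripper open.
Joint ranges: [-2.73, 2.73], [-0.86, 2.22], [0.23, 2.46], [-1.11, 4.25], [0.08, 2.63], [-2.82, 2.82]. Speed limits (rad/s): [2.79, 2.79, 3.14, 3.14, 3.14, 3.14].

## Interface

Orientations are given as [roll, pitch, yaw] about the fixed x, y, z axes, in that order (R = Rz(yaw) Ry(pitch) Rx(roll)).
In Python, from plant import telemetry, viewer, manip gives the robot as it stands.
- The arm moves only by the tool move_arm, never from a script. Its argument "steps" is a list of rows, each an object with "linear": the shift along the tool's x, y, z in cm, a list of three; "rot": the turn, a rotation vector about the tool's x, y, z in rad, a list of three; "grip": the opening, from 0 (shut) to 1 (fully open). In form: [{"linear": [dx, dy, dz], "rot": [ax, ay, az], "grip": grip}, ...]. A call has 1 to 20 rows; each row is the pose to reach, as a shift and turn from the pose commanded when the call began, along the tool's axes at that moment; what a row does not reach only later rows make up. A row lasts 1/10 s, in which the tool goes at most 50 mm and 8.59 degrees, less where a joint would pass 70% of its speed; a pose out of reach is approached as far as the arm can. A call with a gripper value outside its range is refused whole. The fingers move at their own pace and stop on an object; "newtons" is the grip in N (left out, the last holds). Time passes only in rows, so rows that repeat a pose let the fingers close. It gives the time, the measured TCP pose, the force, the opening and the grip force at its end, in the units of the state.
- telemetry.observe(): the state, without advancing time (a new reading comes with each control period).
- viewer.grab_frame(name): name is "side" or "top"; returns the picture (420x560x3 uint8, red, green, blue); there is no depth.
- viewer.get_calibration(name): a dict with "vertical_fov" (degrees; the focal length in pixels is half the picture's height over the tangent of half this angle, whatever the lens; pixels are square), "cx", "cy" (the principal point, pixels), "pose" (4x4, takes a point from camera to world coordinates). Camera axes: x right, y down, z forward; pixel columns grow to the right and rows downward; lengths in mm; the calibration is good to about 2 mm. A picture is of the moment at which its call begins. get_calibration takes no time and is no camera call.
- manip.finish_job(): hands the job in; it is judged then, once.
Trained networks look in the newest picture that a camera, given by its name, has taken for a name from the list of things; names that differ only in an ending like _2 or _b are one class to them, and where a whole thing is asked for, a point or a joint stands for the part that bears it (a point fixed in the world has none). Each returns a list of dicts, best first, with "p" (0 to 1); they miss things now and then, are a little off and sometimes report something else, mostly with a low value. They report only what shows in the picture. A call takes as long as a camera call. They do not tell look-alikes from the thing itself.
- viewer.boxes_of(label, camera): "extent" ([left, top, right, bottom] in pixels, round what is visible of it).
- viewer.pinpoint(label, camera): "point" ([column, row] in pixels: a listed point, or the origin of a listed thing).
The state is a dict: "clock": time; "joints": joint angles; "qvel": joint speeds; "effort": joint torques, N m; "tcp_pos": TCP position; "eef_rot": TCP orientation; "contact_force": force on the tool from outside, world axes, zero at the start; "moment": the same for the moment, N m; "gripper_width": finger opening in mm; "gripper_force": force on a finger pad.
Only numpy, scipy, OpenCV 4.12 (cv2) and the standard library are available. Lean on these libraries where they do the work, as an engineer would, in place of code of your own. Each camera call takes 0.05 s, during which the arm holds its last target. There are 200 camera calls.

## Working session

There is one attempt and no reset: what is moved stays moved. The work goes in short steps, Python scripts to look and compute and a tool call to move; the robot and the scene stay as the last step left them, time stands still between calls to the robot, and variables do not carry over. Pictures are saved under pics/ and viewed, at most 10 in all, crops included, and the job is handed in when it is done.

Besides the shell and the picture viewer there is one more tool, called after ">>>" as name(argument=value, ...) on one line, values as JSON. move_arm: Moves the arm, as the interface text tells. Its arguments: {"type":"object","properties":{"steps":{"type":"array"},"newtons":{"type":"number"}},"required":["steps"]}

```bash
mkdir -p pics; ls
cat > h.py <<'E'
import numpy as np, cv2
from plant import telemetry, viewer, manip
def ray(cam,uv):
    c=viewer.get_calibration(cam); f=210/np.tan(np.radians(c["vertical_fov"])/2)
    P=np.array(c["pose"]); d=P[:3,:3]@np.array([(uv[0]-c["cx"])/f,(uv[1]-c["cy"])/f,1]); return P[:3,3],d
def at(cam,uv,z):
    o,d=ray(cam,uv); return o+d*(z-o[2])/d[2]
def proj(cam,p):
    c=viewer.get_calibration(cam); f=210/np.tan(np.radians(c["vertical_fov"])/2)
    q=np.linalg.inv(np.array(c["pose"]))@np.append(p,1); return np.array([c["cx"]+f*q[0]/q[2],c["cy"]+f*q[1]/q[2]])
def save(cam,name,s=1.4,crop=None):
    im=viewer.grab_frame(cam)[:,:,::-1]
    if crop: a,b,c,d=crop; im=im[b:d,a:c]
    cv2.imwrite("pics/"+name,cv2.resize(im,None,fx=s,fy=s,interpolation=cv2.INTER_CUBIC))
E
python3 - <<'E'
from h import *
np.set_printoptions(precision=1,suppress=True)
for cam in("top","side"):
    save(cam,cam+"0.png"); c=viewer.get_calibration(cam); print(cam,c["vertical_fov"],c["cx"],c["cy"],np.array(c["pose"]))
H=dict(bay=0,stop=0,stop_edge=70,square_bar=20,round_bar=22.5,flat_bar=25,billet=0,plate_offcut=0,tube_offcut=0,can=0,wood_block=0)
for n,z in H.items():
    for cam in("top","side"):
        for r in viewer.pinpoint(n,cam)[:3]: print(n,cam,round(r["p"],2),np.array(r["point"]),at(cam,r["point"],z))
E
```

```text
pics
top 53.20219772555829 277.2010350635827 210.06008695071162 [[  -0.    -1.     0.2  283.1]
 [  -1.     0.    -0.    34.8]
 [   0.    -0.2   -1.  1226. ]
 [   0.     0.     0.     1. ]]
side 54.60460566958999 277.7666188327327 206.89786227658843 [[ -0.8  -0.5   0.4  20.3]
 [ -0.7   0.6  -0.5 610.8]
 [ -0.   -0.7  -0.7 926.8]
 [  0.    0.    0.    1. ]]
bay top 0.83 [381.6 240.2] [ 456.3 -280.5    0. ]
bay side 0.74 [360.9 180.1] [ 454.9 -304.1    0. ]
stop top 0.98 [185.6 239.9] [478.9 297.1   0. ]
stop top 0.86 [208.7 310.7] [273.1 229.4   0. ]
stop top 0.79 [225.2 245. ] [459.4 180.6   0. ]
stop side 0.87 [302.2 333.1] [270.1 241.    0. ]
stop side 0.87 [223.3 300.2] [479.4 302.2   0. ]
stop side 0.56 [261.8 271.6] [462.8 173.6   0. ]
stop_edge top 0.88 [232.5 240.7] [460.6 151.8  70. ]
stop_edge top 0.82 [205.1 306.8] [284.3 227.9  70. ]
stop_edge top 0.62 [173.7 232.7] [489.2 315.5  70. ]
stop_edge side 0.66 [305.1 313.2] [276.4 226.4  70. ]
stop_edge side 0.61 [261.9 252.9] [468.  163.7  70. ]
stop_edge side 0.61 [213.4 289.9] [483.2 321.5  70. ]
square_bar top 0.76 [287.  17
[... 352 characters left out ...]

flat_bar side 0.79 [355.1 180.6] [ 456.1 -265.4   25. ]
flat_bar side 0.16 [209.2 228.9] [664.7 175.4  25. ]
billet top 0.81 [333.2 157.6] [ 718.1 -155.1    0. ]
billet side 0.93 [279.4 165.5] [ 707.4 -185.6   -0. ]
billet side 0.74 [262.2 251.8] [506.5 123.8   0. ]
plate_offcut top 0.64 [372.7 185.3] [ 625.1 -269.     0. ]
plate_offcut side 0.76 [309.8 157.9] [ 652.3 -284.5    0. ]
tube_offcut top 0.54 [270.4 137.5] [791.5  36.2   0. ]
tube_offcut side 0.87 [212.6 190.9] [791.9  47.3   0. ]
can top 0.9 [187.1 149.5] [761.5 295.4   0. ]
can side 0.88 [161.3 240.9] [755.  283.9   0. ]
wood_block top 0.56 [125.7 198.1] [613.  478.9   0. ]
wood_block side 0.74 [134.9 316.6] [614.1 477.4   0. ]
```

View pics/top0.png

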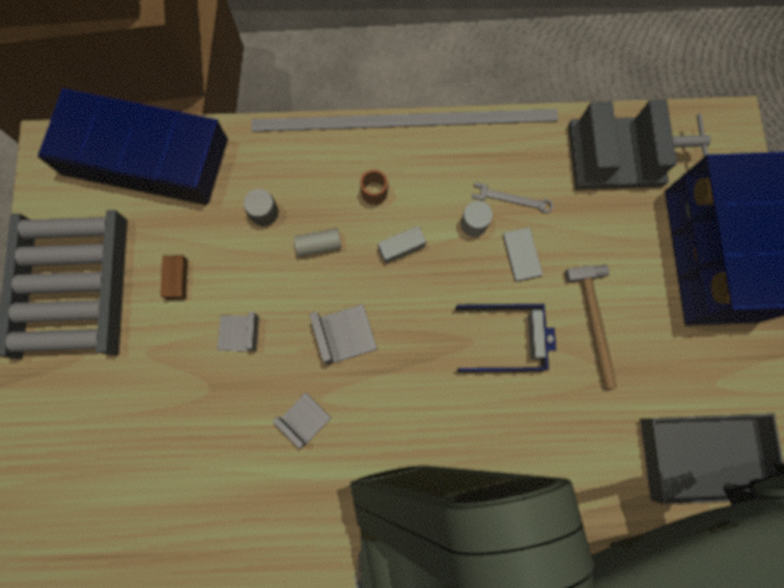

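View pics/side0.png

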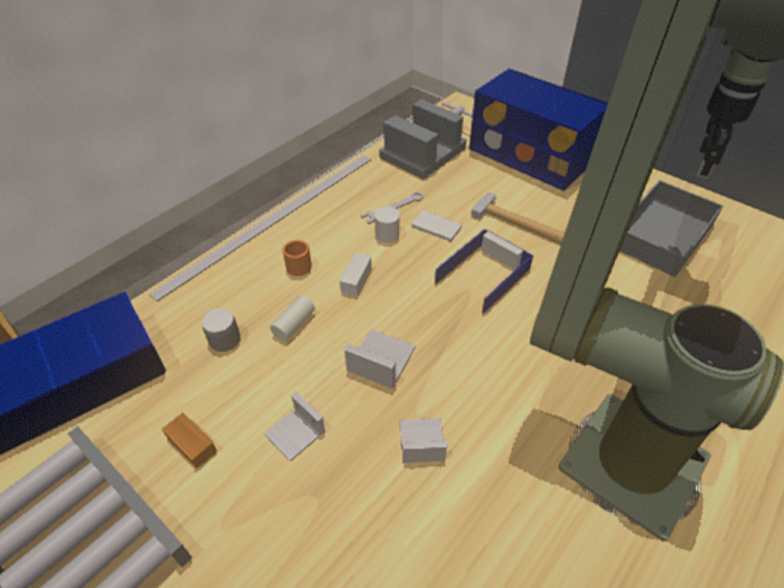

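The top picture shows three fallen stops. The middle one, with its plate spanning about (315,310)-(376,360) in the 1.4x picture, is clearly the largest and the only candidate for 100 mm width. Its plate points towards the bay, whose open end faces left (+y). The square bar is near (402,244) and the round bar near (318,243). Next is a close-up to get the yaws.

Run:
```python
from h import *
save("top","zoom.png",3.9,(205,145,405,275))
s=telemetry.observe();print(s["tcp_pos"],s["eef_rot"],s["clock"])
```

```text
[ 178.01313803 -546.74794371  242.26507021] [-3.14155573e+00 -5.83071038e-06  3.14747397e-01] 1.25
```

View pics/zoom.png

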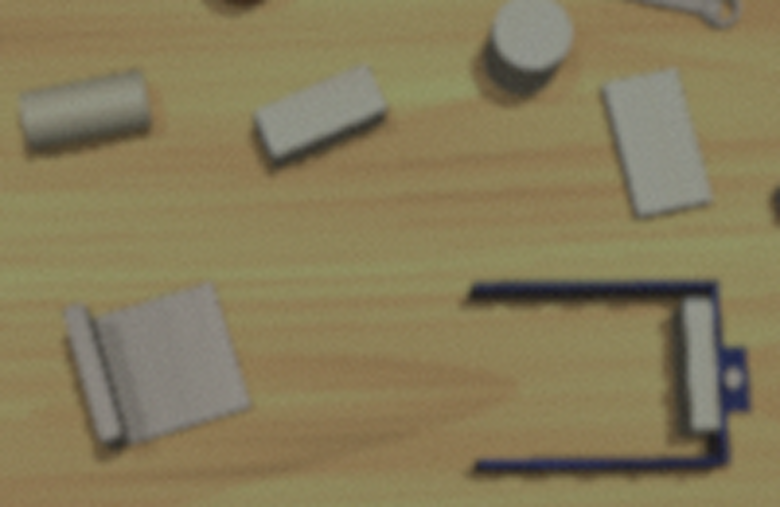

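The zoom gives these pixel positions: the stop's foot top from (75,304) to (114,441), its plate end (212,283)-(251,407), the square bar's top around (321,109), the round bar's axis (25,122)-(147,99), and the bay walls along rows 290 and 465.

Run:
```python
from h import *
np.set_printoptions(precision=1,suppress=True)
g=lambda u,v,z: at("top",(205+u/3.9,145+v/3.9),z)[:2]
def show(n,pts,z):
    P=np.array([g(*p,z) for p in pts]); d=np.diff(P,axis=0); print(n,P.tolist() if 0 else P.round(1).tolist(),"mean",P.mean(0),"len",np.hypot(*d.T),"ang",np.degrees(np.arctan2(d[:,1],d[:,0])))
show("foot top",[(66,306),(84,302),(124,438),(104,444)],70)
show("plate end",[(212,283),(251,407)],8)
show("square",[(257,113),(368,66),(384,103),(274,150)],40)
show("round",[(23,122),(147,99)],22.5)
show("round edges",[(18,93),(135,71)],30)
show("wallA",[(472,291),(717,290)],45)
show("wallB",[(474,467),(724,462)],45)
show("flat",[(684,298),(714,298),(718,432),(690,432)],50)
show("backouter",[(717,285),(724,464)],45)
```

```text
foot top [[510.5, 180.8], [512.9, 167.8], [414.0, 140.7], [410.3, 154.8]] mean [461.9 161. ] len [ 13.2 102.6  14.7] ang [ -79.3 -164.7  104.6]
plate end [[536.3, 77.5], [440.6, 51.1]] mean [488.4  64.3] len [99.3] ang [-164.5]
square [[659.9, 38.6], [694.2, -47.3], [664.2, -58.0], [630.2, 26.8]] mean [662.1 -10. ] len [92.5 31.8 91.3] ang [ -68.2 -160.4  111.8]
round [[664.9, 218.5], [679.9, 123.0]] mean [672.4 170.8] len [96.7] ang [-81.1]
round edges [[685.9, 221.2], [700.3, 131.2]] mean [693.1 176.2] len [91.1] ang [-80.9]
wallA [[515.4, -114.9], [509.4, -295.3]] mean [ 512.4 -205.1] len [180.5] ang [-91.9]
wallB [[386.5, -108.2], [383.3, -288.3]] mean [ 384.9 -198.2] len [180.1] ang [-91.]
flat [[503.4, -269.2], [502.6, -291.2], [404.5, -284.7], [405.3, -264.5]] mean [ 453.9 -277.4] len [22.  98.3 20.1] ang [-92.1 176.2  87.8]
backouter [[513.2, -295.7], [381.9, -288.1]] mean [ 447.5 -291.9] len [131.5] ang [176.7]
```

```bash
cat >> h.py <<'E'
from scipy.spatial.transform import Rotation as Rn
def plan(*T):
    """world targets (x,y,z,yaw deg) tool down -> tool-frame shift cm, turn"""
    s=telemetry.observe(); p=np.array(s["tcp_pos"]); R=Rn.from_euler("xyz",s["eef_rot"])
    print("now",p.round(1),np.degrees(s["eef_rot"]).round(1),"F",np.round(s["contact_force"],1),"w",round(s["gripper_width"],1),"t",round(s["clock"],2))
    for t in T:
        d=R.inv().apply(np.array(t[:3])-p)/10; r=(R.inv()*Rn.from_euler("xyz",[np.pi,0,np.radians(t[3])])).as_rotvec()
        print(t,d.round(2).tolist(),r.round(3).tolist())
E
python3 -c "
from h import *
plan((470,129,160,105.2),(470,129,66,105.2))"
```

```text
now [ 178.  -546.7  242.3] [-180.   -0.   18.] F [ 0.6  0.3 -0.1] w 85.7 t 1.25
(470, 129, 160, 105.2) [48.68, -55.22, 8.23] [-0.0, -0.0, -1.521]
(470, 129, 66, 105.2) [48.68, -55.22, 17.63] [-0.0, -0.0, -1.521]
```

>>> move_arm(steps=[{"linear": [48.7, -55.2, 8.2], "rot": [0, 0, -1.521], "grip": 0}, {"linear": [48.7, -55.2, 8.2], "rot": [0, 0, -1.521], "grip": 0}, {"linear": [48.7, -55.2, 8.2], "rot": [0, 0, -1.521], "grip": 0}, {"linear": [48.7, -55.2, 8.2], "rot": [0, 0, -1.521], "grip": 0}, {"linear": [48.7, -55.2, 8.2], "rot": [0, 0, -1.521], "grip": 0}, {"linear": [48.7, -55.2, 8.2], "rot": [0, 0, -1.521], "grip": 0}, {"linear": [48.7, -55.2, 8.2], "rot": [0, 0, -1.521], "grip": 0}, {"linear": [48.7, -55.2, 8.2], "rot": [0, 0, -1.521], "grip": 0}, {"linear": [48.7, -55.2, 8.2], "rot": [0, 0, -1.521], "grip": 0}, {"linear": [48.7, -55.2, 8.2], "rot": [0, 0, -1.521], "grip": 0}, {"linear": [48.7, -55.2, 8.2], "rot": [0, 0, -1.521], "grip": 0}, {"linear": [48.7, -55.2, 8.2], "rot": [0, 0, -1.521], "grip": 0}, {"linear": [48.7, -55.2, 8.2], "rot": [0, 0, -1.521], "grip": 0}, {"linear": [48.7, -55.2, 8.2], "rot": [0, 0, -1.521], "grip": 0}, {"linear": [48.7, -55.2, 8.2], "rot": [0, 0, -1.521], "grip": 0}, {"linear": [48.7, -55.2, 8.2], "rot": [0, 0, -1.521], "grip": 0}, {"linear": [48.7, -55.2, 8.2], "rot": [0, 0, -1.521], "grip": 0}, {"linear": [48.7, -55.2, 8.2], "rot": [0, 0, -1.521], "grip": 0}, {"linear": [48.7, -55.2, 8.2], "rot": [0, 0, -1.521], "grip": 0}, {"linear": [48.7, -55.2, 8.2], "rot": [0, 0, -1.521], "grip": 0}])

```text
clock: 3.25
tcp_pos: [470.1, 127.7, 160.6]
eef_rot: [3.141, 0.0, 1.834]
contact_force: [-0.2, -0.1, 0.5]
gripper_width: -0.1
gripper_force: 0.0
```

>>> move_arm(steps=[{"linear": [0, 0, 5], "rot": [0, 0, 0], "grip": 0}, {"linear": [0, 0, 9.4], "rot": [0, 0, 0], "grip": 0}, {"linear": [0, 0, 9.4], "rot": [0, 0, 0], "grip": 0}, {"linear": [1.0, 0, 9.4], "rot": [0, 0, 0], "grip": 0}, {"linear": [1.6, 0, 9.4], "rot": [0, 0, 0], "grip": 0}, {"linear": [2.0, 0, 9.4], "rot": [0, 0, 0], "grip": 0}, {"linear": [2.4, 0, 9.4], "rot": [0, 0, 0], "grip": 0}, {"linear": [2.8, 0, 9.4], "rot": [0, 0, 0], "grip": 0}, {"linear": [3.2, 0, 9.4], "rot": [0, 0, 0], "grip": 0}, {"linear": [3.6, 0, 9.4], "rot": [0, 0, 0], "grip": 0}, {"linear": [4.0, 0, 9.4], "rot": [0, 0, 0], "grip": 0}])

```text
clock: 4.35
tcp_pos: [459.5, 168.0, 66.2]
eef_rot: [-3.142, -0.0, 1.836]
contact_force: [0.9, -0.9, 0.3]
gripper_width: 0.0
gripper_force: 0.5
```

```bash
python3 -c "
from h import *
a=viewer.grab_frame('top')[130:290,170:370,::-1];b=viewer.grab_frame('side')[190:350,190:390,::-1]
cv2.imwrite('pics/tip.png',cv2.resize(np.hstack([a,b]),None,fx=2,fy=2,interpolation=cv2.INTER_CUBIC))"
```

```text
(no output)
```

View pics/tip.png

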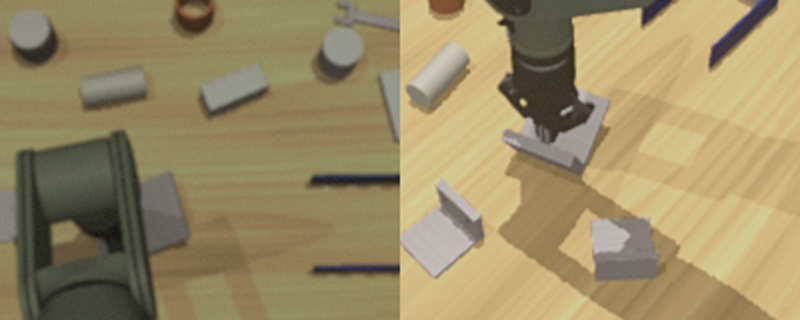

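>>> move_arm(steps=[{"linear": [0.4, 0, 0], "rot": [0, 0, 0], "grip": 0}, {"linear": [0.7, 0, 0], "rot": [0, 0, 0], "grip": 0}, {"linear": [1.0, 0, 0], "rot": [0, 0, 0], "grip": 0}, {"linear": [1.3, 0, 0], "rot": [0, 0, 0], "grip": 0}, {"linear": [1.5, 0, 0], "rot": [0, 0, 0], "grip": 0}])

```text
clock: 4.95
tcp_pos: [455.5, 182.4, 66.2]
eef_rot: [-3.141, -0.0, 1.836]
contact_force: [0.3, 1.1, -0.4]
gripper_width: 0.1
gripper_force: 0.0
```

```bash
python3 -c "
from h import *
b=viewer.grab_frame('side')[190:350,190:390,::-1]
cv2.imwrite('pics/tip2.png',cv2.resize(b,None,fx=2.5,fy=2.5,interpolation=cv2.INTER_CUBIC))"
```

```text
(no output)
```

View pics/tip2.png

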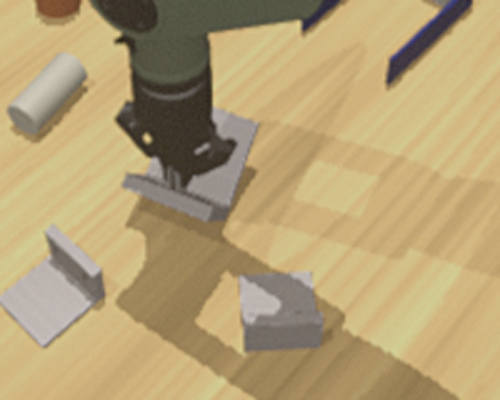

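The foot is leaning about 30–35° and the plate has risen, so it is near balance. I'll keep pushing gently.

>>> move_arm(steps=[{"linear": [0.3, 0, 0], "rot": [0, 0, 0], "grip": 0}, {"linear": [0.6, 0, 0], "rot": [0, 0, 0], "grip": 0}, {"linear": [0.9, 0, 0], "rot": [0, 0, 0], "grip": 0}, {"linear": [1.2, 0, 0], "rot": [0, 0, 0], "grip": 0}, {"linear": [1.5, 0, 0], "rot": [0, 0, 0], "grip": 0}, {"linear": [1.8, 0, 0], "rot": [0, 0, 0], "grip": 0}, {"linear": [2.0, 0, 0], "rot": [0, 0, 0], "grip": 0}, {"linear": [2.0, 0, 0], "rot": [0, 0, 0], "grip": 0}, {"linear": [2.0, 0, 0], "rot": [0, 0, 0], "grip": 0}])

```text
clock: 5.9
tcp_pos: [450.5, 201.3, 66.3]
eef_rot: [-3.142, 0.0, 1.836]
contact_force: [-0.6, 0.1, -0.4]
gripper_width: 0.1
gripper_force: 0.0
```

```bash
python3 -c "
from h import *
b=viewer.grab_frame('side')[190:350,190:390,::-1]
cv2.imwrite('pics/tip3.png',cv2.resize(b,None,fx=2.5,fy=2.5,interpolation=cv2.INTER_CUBIC))"
```

```text
(no output)
```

View pics/tip3.png

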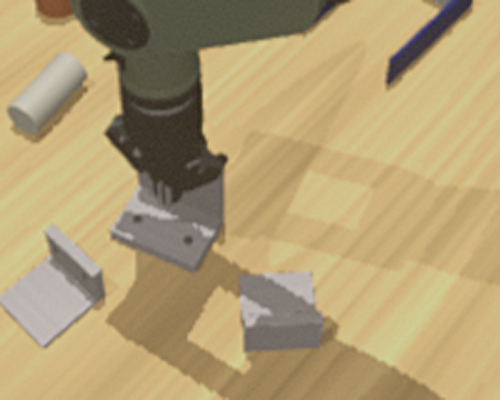

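The stop stands upright on its foot, with its outer plate face towards the bay. Next is the square bar.

```bash
python3 -c "
from h import *
plan((450.5,201.3,190,105.2),(662,-10,120,111.8),(662,-10,18,111.8))"
```

```text
now [450.6 201.3  66.3] [180.    0.  105.2] F [ 0.1  0.3 -0. ] w -0.1 t 5.95
(450.5, 201.3, 190, 105.2) [0.01, -0.01, -12.37] [0.0, 0.0, -0.0]
(662, -10, 120, 111.8) [-25.93, 14.87, -5.37] [0.0, 0.0, -0.116]
(662, -10, 18, 111.8) [-25.92, 14.87, 4.83] [0.0, 0.0, -0.116]
```

>>> move_arm(steps=[{"linear": [0, 0, -5], "rot": [0, 0, 0], "grip": 0}, {"linear": [0, 0, -10], "rot": [0, 0, 0], "grip": 0}, {"linear": [0, 0, -12.4], "rot": [0, 0, 0], "grip": 0}, {"linear": [-25.9, 14.9, -10], "rot": [0, 0, -0.116], "grip": 1}, {"linear": [-25.9, 14.9, -8], "rot": [0, 0, -0.116], "grip": 1}, {"linear": [-25.9, 14.9, -5.4], "rot": [0, 0, -0.116], "grip": 1}, {"linear": [-25.9, 14.9, -5.4], "rot": [0, 0, -0.116], "grip": 1}, {"linear": [-25.9, 14.9, -5.4], "rot": [0, 0, -0.116], "grip": 1}, {"linear": [-25.9, 14.9, -5.4], "rot": [0, 0, -0.116], "grip": 1}, {"linear": [-25.9, 14.9, -5.4], "rot": [0, 0, -0.116], "grip": 1}, {"linear": [-25.9, 14.9, -5.4], "rot": [0, 0, -0.116], "grip": 1}, {"linear": [-25.9, 14.9, -5.4], "rot": [0, 0, -0.116], "grip": 1}])

```text
clock: 7.15
tcp_pos: [661.5, -9.0, 120.2]
eef_rot: [-3.141, -0.001, 1.952]
contact_force: [0.0, -0.2, -0.4]
gripper_width: 85.5
gripper_force: 0.0
```

Run:
```python
from h import *
np.set_printoptions(precision=1,suppress=True)
viewer.grab_frame("top");viewer.grab_frame("side")
for n,z in (("stop",0),("bay",0),("flat_bar",25)):
    for cam in("top","side"):
        for r in viewer.pinpoint(n,cam)[:3]: print(n,cam,round(r["p"],2),np.array(r["point"]),at(cam,r["point"],z))
im=viewer.grab_frame("side")[130:330,180:400,::-1]; im2=viewer.grab_frame("top")[200:300,160:440,::-1]
a=cv2.resize(im,(440,400)); b=cv2.resize(im2,None,fx=2.8,fy=2.8,interpolation=cv2.INTER_CUBIC)
out=np.zeros((600,784,3),np.uint8); out[:280]=b[:280]; out[280:600,:352]=cv2.resize(im,(352,320)); cv2.imwrite("pics/look2.png",out)
plan((662,-10,18,111.8))
```

```text
stop top 0.85 [207.6 310.3] [274.4 232.5   0. ]
stop top 0.65 [183.7 238. ] [484.8 302.8   0. ]
stop side 0.86 [301.2 331.2] [275.  238.7   0. ]
stop side 0.83 [265.  274.7] [449.6 175.4   0. ]
stop side 0.68 [222.  299.1] [484.3 302.2   0. ]
bay top 0.73 [381.5 241.6] [ 452.2 -279.9    0. ]
bay top 0.65 [381.1 237.4] [ 464.7 -279.8    0. ]
bay side 0.79 [359.1 183. ] [ 451.9 -288.6   -0. ]
flat_bar top 0.89 [383.2 237.8] [ 459.6 -279.4   25. ]
flat_bar side 0.76 [353.5 176.1] [ 471.7 -279.9   25. ]
flat_bar side 0.5 [278.5 167.2] [ 685.6 -155.7   25. ]
now [662.1  -9.3 120.6] [180.    0.  111.9] F [-0.4 -0.7  0.2] w 85.3 t 7.65
(662, -10, 18, 111.8) [-0.06, -0.04, 10.26] [0.0, 0.0, 0.001]
```

View pics/look2.png

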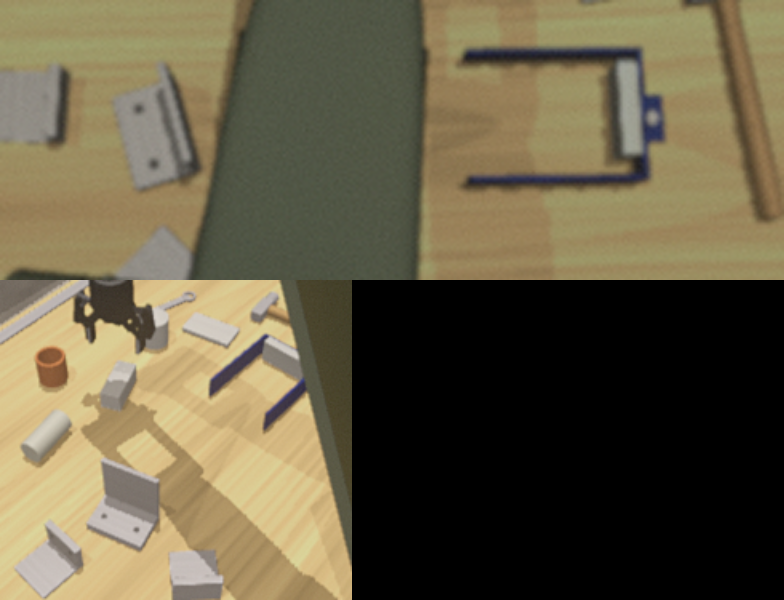

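The stop stands upright with its plate top at about (163,65)-(197,172) in the crop, and the bay is unchanged. The gripper sits over the square bar, so I'll grasp it now.

>>> move_arm(steps=[{"linear": [0, 0, 5], "rot": [0, 0, 0], "grip": 1}, {"linear": [0, 0, 8], "rot": [0, 0, 0], "grip": 1}, {"linear": [0, 0, 10.2], "rot": [0, 0, 0], "grip": 1}, {"linear": [0, 0, 10.2], "rot": [0, 0, 0], "grip": 1}, {"linear": [0, 0, 10.2], "rot": [0, 0, 0], "grip": 0}, {"linear": [0, 0, 10.2], "rot": [0, 0, 0], "grip": 0}, {"linear": [0, 0, 10.2], "rot": [0, 0, 0], "grip": 0}, {"linear": [0, 0, 10.2], "rot": [0, 0, 0], "grip": 0}, {"linear": [0, 0, 10.2], "rot": [0, 0, 0], "grip": 0}, {"linear": [0, 0, 10.2], "rot": [0, 0, 0], "grip": 0}, {"linear": [0, 0, 10.2], "rot": [0, 0, 0], "grip": 0}, {"linear": [0, 0, 10.2], "rot": [0, 0, 0], "grip": 0}], newtons=40)

```text
clock: 8.85
tcp_pos: [663.7, -10.0, 20.7]
eef_rot: [3.139, 0.002, 1.952]
contact_force: [-1.4, 0.3, 5.9]
gripper_width: 39.7
gripper_force: 43.4
```

```bash
python3 -c "
from h import *
plan((663,-10,110,111.8),(448.5,-219,110,178),(448.5,-219,21,178))"
```

```text
now [663.7 -10.   20.7] [1.798e+02 1.000e-01 1.118e+02] F [-1.4  0.3  5.9] w 39.7 t 8.85
(663, -10, 110, 111.8) [0.01, -0.04, -8.93] [0.003, 0.002, 0.001]
(448.5, -219, 110, 178) [-11.42, -27.73, -8.99] [0.002, 0.003, -1.155]
(448.5, -219, 21, 178) [-11.4, -27.75, -0.09] [0.002, 0.003, -1.155]
```

>>> move_arm(steps=[{"linear": [0, 0, -4], "rot": [0, 0, 0], "grip": 0}, {"linear": [0, 0, -9], "rot": [0, 0, 0], "grip": 0}, {"linear": [-11.4, -27.7, -9], "rot": [0, 0, -1.155], "grip": 0}, {"linear": [-11.4, -27.7, -9], "rot": [0, 0, -1.155], "grip": 0}, {"linear": [-11.4, -27.7, -9], "rot": [0, 0, -1.155], "grip": 0}, {"linear": [-11.4, -27.7, -9], "rot": [0, 0, -1.155], "grip": 0}, {"linear": [-11.4, -27.7, -9], "rot": [0, 0, -1.155], "grip": 0}, {"linear": [-11.4, -27.7, -9], "rot": [0, 0, -1.155], "grip": 0}, {"linear": [-11.4, -27.7, -9], "rot": [0, 0, -1.155], "grip": 0}, {"linear": [-11.4, -27.7, -9], "rot": [0, 0, -1.155], "grip": 0}, {"linear": [-11.4, -27.7, -9], "rot": [0, 0, -1.155], "grip": 0}, {"linear": [-11.4, -27.7, -9], "rot": [0, 0, -1.155], "grip": 0}, {"linear": [-11.4, -27.7, -9], "rot": [0, 0, -1.155], "grip": 0}])

```text
clock: 10.15
tcp_pos: [447.5, -218.0, 108.1]
eef_rot: [3.141, -0.0, 3.106]
contact_force: [0.7, -0.4, -3.6]
gripper_width: 39.4
gripper_force: 42.6
```

Run:
```python
from h import *
save("side","bay1.png",3.2,(260,110,480,270))
plan((448.5,-219,21,178))
for p in ((448.5-47,-219,90),(448.5+47,-219,90)): print(proj("side",p))
```

```text
now [ 447.6 -218.   108.1] [180.  -0. 178.] F [ 0.4 -0.6 -3.9] w 39.2 t 10.2
(448.5, -219, 21, 178) [-0.1, -0.1, 8.71] [0.0, -0.0, -0.001]
[364.79314717 181.10882312]
[338.69101884 167.47220314]
```

View pics/bay1.png

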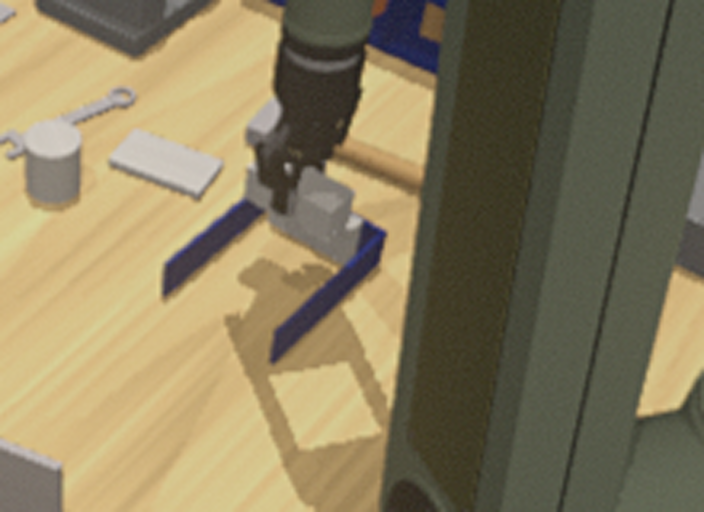

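The square bar is held over the bay interior, with its near end at about (325,215), inside both walls. I'll lower and release it.

>>> move_arm(steps=[{"linear": [-0.1, -0.1, 4], "rot": [0, 0, 0], "grip": 0}, {"linear": [-0.1, -0.1, 7], "rot": [0, 0, 0], "grip": 0}, {"linear": [-0.1, -0.1, 8.2], "rot": [0, 0, 0], "grip": 0}, {"linear": [-0.1, -0.1, 8.7], "rot": [0, 0, 0], "grip": 0}, {"linear": [-0.1, -0.1, 8.7], "rot": [0, 0, 0], "grip": 0}, {"linear": [-0.1, -0.1, 8.7], "rot": [0, 0, 0], "grip": 0}])

```text
clock: 10.8
tcp_pos: [449.8, -220.3, 22.5]
eef_rot: [-3.14, 0.003, 3.107]
contact_force: [0.6, -0.2, -3.3]
gripper_width: 39.3
gripper_force: 42.7
```

>>> move_arm(steps=[{"linear": [0, 0, 0.15], "rot": [0, 0, 0], "grip": 0}, {"linear": [0, 0, 0.2], "rot": [0, 0, 0], "grip": 0.6}, {"linear": [0, 0, 0.2], "rot": [0, 0, 0], "grip": 0.6}, {"linear": [0, 0, 0.2], "rot": [0, 0, 0], "grip": 0.6}, {"linear": [0, 0, 0.2], "rot": [0, 0, 0], "grip": 0.6}, {"linear": [0, 0, -4], "rot": [0, 0, 0], "grip": 0.6}, {"linear": [0, 0, -8], "rot": [0, 0, 0], "grip": 0}, {"linear": [0, 0, -8], "rot": [0, 0, 0], "grip": 0}])

```text
clock: 11.6
tcp_pos: [452.7, -222.5, 107.2]
eef_rot: [-3.134, 0.011, 3.107]
contact_force: [1.2, -0.2, 0.5]
gripper_width: 22.8
gripper_force: 0.0
```

```bash
python3 -c "
from h import *
plan((451,-171,103,178),(451,-171,28,178),(450,-196,28,178),(449,-219,28,178))"
```

```text
now [ 452.7 -222.5  107.2] [-179.6    0.6  178. ] F [ 1.2 -0.2  0.5] w 22.8 t 11.6
(451, -171, 103, 178) [0.35, 5.15, 0.38] [-0.007, 0.011, 0.0]
(451, -171, 28, 178) [0.43, 5.2, 7.88] [-0.007, 0.011, 0.0]
(450, -196, 28, 178) [0.44, 2.7, 7.9] [-0.007, 0.011, 0.0]
(449, -219, 28, 178) [0.46, 0.4, 7.91] [-0.007, 0.011, 0.0]
```

>>> move_arm(steps=[{"linear": [0.3, 5.2, 0], "rot": [0, 0.01, 0], "grip": 0}, {"linear": [0.4, 5.2, 3.5], "rot": [0, 0.01, 0], "grip": 0}, {"linear": [0.4, 5.2, 7.9], "rot": [0, 0.01, 0], "grip": 0}, {"linear": [0.4, 5.2, 7.9], "rot": [0, 0.01, 0], "grip": 0}, {"linear": [0.4, 4.2, 7.9], "rot": [0, 0.01, 0], "grip": 0}, {"linear": [0.4, 3.6, 7.9], "rot": [0, 0.01, 0], "grip": 0}, {"linear": [0.4, 3.2, 7.9], "rot": [0, 0.01, 0], "grip": 0}, {"linear": [0.4, 2.8, 7.9], "rot": [0, 0.01, 0], "grip": 0}, {"linear": [0.4, 2.4, 7.9], "rot": [0, 0.01, 0], "grip": 0}, {"linear": [0.4, 2.1, 7.9], "rot": [0, 0.01, 0], "grip": 0}, {"linear": [0.4, 1.8, 7.9], "rot": [0, 0.01, 0], "grip": 0}])

```text
clock: 12.7
tcp_pos: [445.2, -201.5, 22.7]
eef_rot: [3.142, -0.009, 3.107]
contact_force: [0.7, 3.1, 2.1]
gripper_width: 0.1
gripper_force: 1.7
```

Contact is light at 3 N. I'll keep pushing until the force rises.

>>> move_arm(steps=[{"linear": [0, -0.3, 0], "rot": [0, 0, 0], "grip": 0}, {"linear": [0, -0.6, 0], "rot": [0, 0, 0], "grip": 0}, {"linear": [0, -0.8, 0], "rot": [0, 0, 0], "grip": 0}, {"linear": [0, -0.8, 0], "rot": [0, 0, 0], "grip": 0}])

```text
clock: 13.1
tcp_pos: [444.6, -209.8, 22.2]
eef_rot: [-3.141, -0.01, 3.107]
contact_force: [0.4, 0.8, 1.0]
gripper_width: 0.0
gripper_force: 0.8
```

>>> move_arm(steps=[{"linear": [0, -0.3, 0], "rot": [0, 0, 0], "grip": 0}, {"linear": [0, -0.6, 0], "rot": [0, 0, 0], "grip": 0}, {"linear": [0, -0.6, 0], "rot": [0, 0, 0], "grip": 0}])

```text
clock: 13.4
tcp_pos: [444.5, -214.9, 22.1]
eef_rot: [3.14, -0.01, 3.106]
contact_force: [0.5, 5.6, 1.8]
gripper_width: 0.2
gripper_force: 2.5
```

```bash
python3 -c "
from h import *
plan((445,-205,22,178),(446,-205,120,178),(672,170,120,99),(672,170,18,99))"
```

```text
now [ 444.5 -214.9   22.1] [179.9  -0.6 178. ] F [0.5 5.6 1.8] w 0.2 t 13.4
(445, -205, 22, 178) [-0.02, 1.0, 0.01] [0.001, -0.01, -0.0]
(446, -205, 120, 178) [-0.02, 1.01, -9.79] [0.001, -0.01, -0.0]
(672, 170, 120, 99) [-21.28, 39.29, -9.95] [-0.006, -0.01, 1.378]
(672, 170, 18, 99) [-21.38, 39.27, 0.25] [-0.006, -0.01, 1.378]
```

>>> move_arm(steps=[{"linear": [0, 1.0, 0], "rot": [0, -0.01, 0], "grip": 0}, {"linear": [0, 1.0, -5], "rot": [0, -0.01, 0], "grip": 0}, {"linear": [0, 1.0, -9.9], "rot": [0, -0.01, 0], "grip": 0.3}, {"linear": [-21.3, 39.3, -9.9], "rot": [-0.006, -0.01, 1.378], "grip": 1}, {"linear": [-21.3, 39.3, -9.9], "rot": [-0.006, -0.01, 1.378], "grip": 1}, {"linear": [-21.3, 39.3, -9.9], "rot": [-0.006, -0.01, 1.378], "grip": 1}, {"linear": [-21.3, 39.3, -9.9], "rot": [-0.006, -0.01, 1.378], "grip": 1}, {"linear": [-21.3, 39.3, -9.9], "rot": [-0.006, -0.01, 1.378], "grip": 1}, {"linear": [-21.3, 39.3, -9.9], "rot": [-0.006, -0.01, 1.378], "grip": 1}, {"linear": [-21.3, 39.3, -9.9], "rot": [-0.006, -0.01, 1.378], "grip": 1}, {"linear": [-21.3, 39.3, -9.9], "rot": [-0.006, -0.01, 1.378], "grip": 1}, {"linear": [-21.3, 39.3, -9.9], "rot": [-0.006, -0.01, 1.378], "grip": 1}, {"linear": [-21.3, 39.3, -9.9], "rot": [-0.006, -0.01, 1.378], "grip": 1}, {"linear": [-21.3, 39.3, -9.9], "rot": [-0.006, -0.01, 1.378], "grip": 1}, {"linear": [-21.3, 39.3, -9.9], "rot": [-0.006, -0.01, 1.378], "grip": 1}, {"linear": [-21.3, 39.3, -9.9], "rot": [-0.006, -0.01, 1.378], "grip": 1}])

```text
clock: 15.0
tcp_pos: [671.3, 168.6, 118.7]
eef_rot: [-3.141, 0.002, 1.729]
contact_force: [0.0, -0.3, -0.9]
gripper_width: 85.4
gripper_force: 0.0
```

Run:
```python
from h import *
np.set_printoptions(precision=1,suppress=True)
a=cv2.resize(viewer.grab_frame("top")[205:275,310:405,::-1],None,fx=5,fy=5,interpolation=cv2.INTER_CUBIC)
b=cv2.resize(viewer.grab_frame("side")[120:220,290:410,::-1],None,fx=2.5,fy=2.5,interpolation=cv2.INTER_CUBIC)
out=np.zeros((600,475,3),np.uint8);out[:350]=a;out[350:,:300]=b;cv2.imwrite("pics/bay2.png",out)
for n,z in (("square_bar",20),("round_bar",22.5)):
    for cam in("top","side"):
        for r in viewer.pinpoint(n,cam)[:2]: print(n,cam,round(r["p"],2),np.array(r["point"]),at(cam,r["point"],z))
plan((672,170,18,99))
```

```text
square_bar top 0.74 [369.9 242.8] [ 447.2 -240.8   20. ]
square_bar side 0.63 [360.3 185.5] [ 433.3 -261.9   20. ]
round_bar side 0.87 [208.8 230.4] [663.2 178.8  22.5]
now [672.  169.1 119.4] [180.    0.1  99. ] F [ 0.8 -0.6  0.3] w 85.4 t 15.3
(672, 170, 18, 99) [0.11, 0.01, 10.14] [0.001, 0.002, 0.0]
```

View pics/bay2.png

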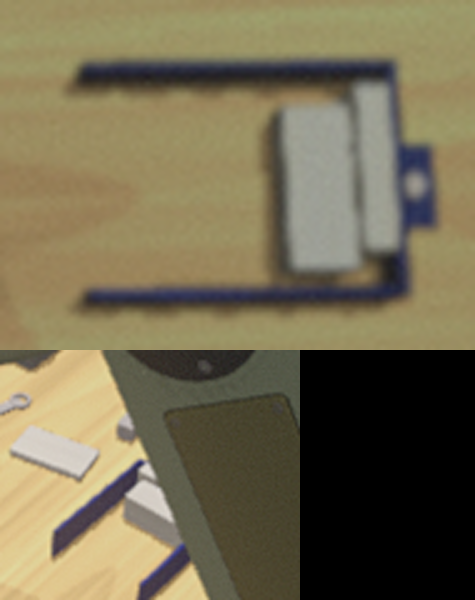

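The square bar lies flush against the flat bar, inside both walls, with its front edge near column 283 of the crop. Now I'll grasp the round bar.

>>> move_arm(steps=[{"linear": [0.1, 0, 5], "rot": [0, 0, 0], "grip": 1}, {"linear": [0.1, 0, 8], "rot": [0, 0, 0], "grip": 1}, {"linear": [0.1, 0, 10.1], "rot": [0, 0, 0], "grip": 1}, {"linear": [0.1, 0, 10.1], "rot": [0, 0, 0], "grip": 1}, {"linear": [0.1, 0, 10.1], "rot": [0, 0, 0], "grip": 0}, {"linear": [0.1, 0, 10.1], "rot": [0, 0, 0], "grip": 0}, {"linear": [0.1, 0, 10.1], "rot": [0, 0, 0], "grip": 0}, {"linear": [0.1, 0, 10.1], "rot": [0, 0, 0], "grip": 0}, {"linear": [0.1, 0, 10.1], "rot": [0, 0, 0], "grip": 0}, {"linear": [0.1, 0, 10.1], "rot": [0, 0, 0], "grip": 0}, {"linear": [0.1, 0, 10.1], "rot": [0, 0, 0], "grip": 0}], newtons=35)

```text
clock: 16.4
tcp_pos: [674.0, 171.0, 21.0]
eef_rot: [3.137, 0.002, 1.729]
contact_force: [-0.9, 0.5, 6.4]
gripper_width: 44.1
gripper_force: 36.3
```

Run:
```python
from h import *
g=lambda u,v,z: at("top",(310+u/5,205+v/5),z)[:2].round(1)
print("square corners",g(281,110,40),g(289,270,40),g(350,104,40),g(358,268,40),"walls",g(85,73,45),g(90,297,45),g(385,70,45),g(400,292,45))
g=lambda u,v,z: at("top",(160+u/2.8,200+v/2.8),z)[:2].round(1)
print("stop plate top edge",g(162,68,110),g(192,176,110),"foot far",g(115,100,16),g(140,188,16))
plan((672,170,110,99),(450,-176,110,178),(450,-176,22,178))
```

```text
square corners [ 490.5 -229.6] [ 398.7 -226.3] [ 492.5 -269.5] [ 398.4 -265.4] walls [ 515.4 -117.7] [ 387.3 -112.4] [ 510.7 -290.1] [ 383.6 -286.5]
stop plate top edge [500.7 186.8] [395.5 159. ] foot far [487.  248.7] [394.7 222.9]
now [674. 171.  21.] [1.797e+02 1.000e-01 9.910e+01] F [-0.9  0.5  6.4] w 44.1 t 16.4
(672, 170, 110, 99) [-0.09, -0.17, -8.91] [0.005, 0.002, 0.001]
(450, -176, 110, 178) [-30.76, -27.54, -8.98] [0.003, 0.005, -1.378]
(450, -176, 22, 178) [-30.74, -27.58, -0.18] [0.003, 0.005, -1.378]
```

>>> move_arm(steps=[{"linear": [0, 0, -4], "rot": [0, 0, 0], "grip": 0}, {"linear": [0, 0, -9], "rot": [0, 0, 0], "grip": 0}, {"linear": [-30.8, -27.8, -9], "rot": [0.003, 0.005, -1.378], "grip": 0}, {"linear": [-30.8, -27.8, -9], "rot": [0.003, 0.005, -1.378], "grip": 0}, {"linear": [-30.8, -27.8, -9], "rot": [0.003, 0.005, -1.378], "grip": 0}, {"linear": [-30.8, -27.8, -9], "rot": [0.003, 0.005, -1.378], "grip": 0}, {"linear": [-30.8, -27.8, -9], "rot": [0.003, 0.005, -1.378], "grip": 0}, {"linear": [-30.8, -27.8, -9], "rot": [0.003, 0.005, -1.378], "grip": 0}, {"linear": [-30.8, -27.8, -9], "rot": [0.003, 0.005, -1.378], "grip": 0}, {"linear": [-30.8, -27.8, -9], "rot": [0.003, 0.005, -1.378], "grip": 0}, {"linear": [-30.8, -27.8, -9], "rot": [0.003, 0.005, -1.378], "grip": 0}, {"linear": [-30.8, -27.8, -9], "rot": [0.003, 0.005, -1.378], "grip": 0}, {"linear": [-30.8, -27.8, -9], "rot": [0.003, 0.005, -1.378], "grip": 0}, {"linear": [-30.8, -27.8, -9], "rot": [0.003, 0.005, -1.378], "grip": 0}, {"linear": [-30.8, -27.8, -9], "rot": [0.003, 0.005, -1.378], "grip": 0}])

```text
clock: 17.9
tcp_pos: [446.0, -176.3, 108.5]
eef_rot: [-3.141, -0.005, 3.107]
contact_force: [0.5, 0.1, -1.2]
gripper_width: 44.1
gripper_force: 36.9
```

Run:
```python
from h import *
np.set_printoptions(precision=1,suppress=True)
viewer.grab_frame("side")
for r in viewer.pinpoint("round_bar","side")[:2]: print(round(r["p"],2),np.array(r["point"]),at("side",r["point"],110))
plan((450,-178,21,178))
```

```text
0.9 [346.9 176.4] [ 443.2 -182.4  110. ]
0.27 [158.3 237.4] [682.7 320.5 110. ]
now [ 446.1 -176.2  108.5] [-180.    -0.3  178. ] F [ 0.1 -0.1 -2.6] w 43.8 t 18.0
(450, -178, 21, 178) [-0.44, -0.16, 8.75] [-0.001, -0.005, 0.001]
```

>>> move_arm(steps=[{"linear": [-0.3, -0.2, 4], "rot": [0, -0.005, 0], "grip": 0}, {"linear": [-0.3, -0.2, 7], "rot": [0, -0.005, 0], "grip": 0}, {"linear": [-0.3, -0.2, 8.2], "rot": [0, -0.005, 0], "grip": 0}, {"linear": [-0.3, -0.2, 8.7], "rot": [0, -0.005, 0], "grip": 0}, {"linear": [-0.3, -0.2, 8.8], "rot": [0, -0.005, 0], "grip": 0}, {"linear": [-0.3, -0.2, 8.8], "rot": [0, -0.005, 0], "grip": 0}])

```text
clock: 18.6
tcp_pos: [449.6, -179.6, 21.6]
eef_rot: [-3.139, 0.003, 3.107]
contact_force: [0.1, -0.0, -1.9]
gripper_width: 43.7
gripper_force: 37.0
```

>>> move_arm(steps=[{"linear": [0, 0, 0.1], "rot": [0, 0, 0], "grip": 0}, {"linear": [0, 0, 0.1], "rot": [0, 0, 0], "grip": 0.62}, {"linear": [0, 0, 0.1], "rot": [0, 0, 0], "grip": 0.62}, {"linear": [0, 0, 0.1], "rot": [0, 0, 0], "grip": 0.62}, {"linear": [0, 0, 0.1], "rot": [0, 0, 0], "grip": 0.62}, {"linear": [0, 0, -3], "rot": [0, 0, 0], "grip": 0.62}, {"linear": [0, 0, -8], "rot": [0, 0, 0], "grip": 0.62}, {"linear": [0, 0, -13], "rot": [0, 0, 0], "grip": 0.5}, {"linear": [0, 0, -14], "rot": [0, 0, 0], "grip": 0.5}])

```text
clock: 19.5
tcp_pos: [452.3, -181.4, 167.2]
eef_rot: [-3.134, 0.012, 3.107]
contact_force: [0.7, 0.1, 0.1]
gripper_width: 42.7
gripper_force: 0.0
```

Run:
```python
from h import *
np.set_printoptions(precision=1,suppress=True)
viewer.grab_frame("top");viewer.grab_frame("side")
for n,z in (("stop",0),("stop_edge",16),("round_bar",22.5),("bay",0)):
    for cam in("top","side"):
        for r in viewer.pinpoint(n,cam)[:3]: print(n,cam,round(r["p"],2),np.array(r["point"]),at(cam,r["point"],z))
plan((449,173,180,105),(449,173,114,105))
```

```text
stop top 0.78 [186.  237.3] [486.6 296.    0. ]
stop top 0.66 [207.2 311. ] [272.5 233.6   0. ]
stop top 0.65 [226.2 245.3] [458.4 177.6   0. ]
stop side 0.9 [263.9 273. ] [455.5 173.3   0. ]
stop side 0.85 [222.6 299.7] [481.8 302.4   0. ]
stop side 0.73 [302.6 331.9] [271.3 238.    0. ]
stop_edge top 0.61 [208.  251.7] [439.4 228.6  16. ]
stop_edge top 0.6 [204.9 306.5] [285.2 237.5  16. ]
stop_edge top 0.56 [176.1 232.4] [499.5 321.6  16. ]
stop_edge side 0.84 [245.6 289.4] [450.3 248.5  16. ]
stop_edge side 0.81 [218.1 289.6] [503.8 294.8  16. ]
stop_edge side 0.78 [306.1 316.5] [285.2 207.5  16. ]
round_bar top 0.64 [348.  239.5] [ 458.8 -177.7   22.5]
round_bar side 0.82 [343.7 194.1] [ 450.6 -193.7   22.5]
round_bar side 0.55 [354.7 185.2] [ 446.5 -249.2   22.5]
bay top 0.64 [226.  246.2] [455.7 178.2   0. ]
bay top 0.52 [386.5 240.2] [ 455.8 -295.     0. ]
bay side 0.93 [358.3 181.6] [ 457.5 -292.5    0. ]
now [ 447.4 -178.5  159. ] [180.   -0.1 178. ] F [0.4 0.2 0.3] w 43.1 t 20.0
(449, 173, 180, 105) [1.07, 35.14, -2.07] [-0.001, -0.003, 1.274]
(449, 173, 114, 105) [1.06, 35.13, 4.53] [-0.001, -0.003, 1.274]
```

```bash
python3 -c "
from h import *
plan((456.5,175,170,195.2),(456.5,175,62,195.2))"
```

```text
now [ 447.4 -178.5  159. ] [ 1.80e+02 -1.00e-01  1.78e+02] F [0.4 0.2 0.3] w 43.1 t 20.0
(456.5, 175, 170, 195.2) [0.33, 35.36, -1.07] [0.001, -0.002, -0.3]
(456.5, 175, 62, 195.2) [0.3, 35.36, 9.73] [0.001, -0.002, -0.3]
```

>>> move_arm(steps=[{"linear": [0.3, 5, -1.1], "rot": [0, 0, -0.1], "grip": 0.6}, {"linear": [0.3, 10, -1.1], "rot": [0, 0, -0.2], "grip": 0.6}, {"linear": [0.3, 15, -1.1], "rot": [0, 0, -0.3], "grip": 0.6}, {"linear": [0.3, 20, -1.1], "rot": [0, 0, -0.3], "grip": 0.6}, {"linear": [0.3, 25, -1.1], "rot": [0, 0, -0.3], "grip": 0.6}, {"linear": [0.3, 30, -1.1], "rot": [0, 0, -0.3], "grip": 0.6}, {"linear": [0.3, 34, -1.1], "rot": [0, 0, -0.3], "grip": 0.6}, {"linear": [0.3, 35.4, -1.1], "rot": [0, 0, -0.3], "grip": 0.6}, {"linear": [0.3, 35.4, -1.1], "rot": [0, 0, -0.3], "grip": 0.6}, {"linear": [0.3, 35.4, -1.1], "rot": [0, 0, -0.3], "grip": 0.6}, {"linear": [0.3, 35.4, -1.1], "rot": [0, 0, -0.3], "grip": 0.6}])

```text
clock: 21.1
tcp_pos: [457.6, 173.4, 170.9]
eef_rot: [-3.14, -0.001, -2.878]
contact_force: [0.4, -0.2, -0.1]
gripper_width: 51.4
gripper_force: 0.0
```

Run:
```python
from h import *
a=cv2.resize(viewer.grab_frame("top")[205:285,180:405,::-1],None,fx=3.4,fy=3.4,interpolation=cv2.INTER_CUBIC)
b=cv2.resize(viewer.grab_frame("side")[190:310,200:340,::-1],None,fx=2.6,fy=2.6,interpolation=cv2.INTER_CUBIC)
out=np.zeros((590,765,3),np.uint8);out[:272]=a[:272];out[275:275+b.shape[0],:b.shape[1]]=b;cv2.imwrite("pics/grip.png",out)
plan((456.5,175,62,195.2))
```

```text
now [457.8 173.4 171.2] [-179.9   -0.  -164.9] F [ 0.5 -0.1 -0.2] w 51.1 t 21.2
(456.5, 175, 62, 195.2) [0.08, 0.2, 10.92] [-0.001, -0.0, -0.002]
```

View pics/grip.png

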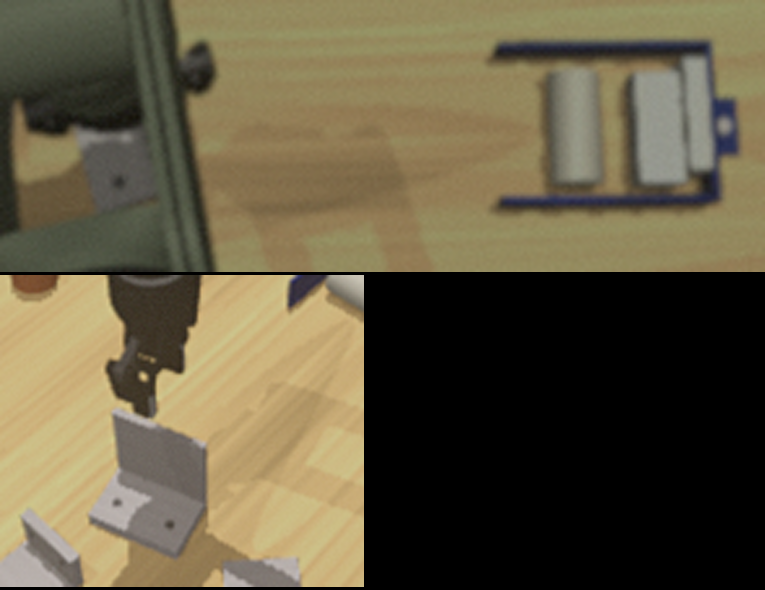

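The bars are both in the bay: the round one lies crosswise with a gap at columns 548–603, and the square one is flush with the flat. In the side view the stop is upright, with its plate's top edge from (115,412) to (205,443) in the crop. I'll check that edge against the grip target.

Run:
```python
from h import *
g=lambda u,v,z: at("side",(200+u/2.6,190+(v-275)/2.6),z).round(1)
print(g(115,412,110),g(205,443,110),"foot far top",g(91,515,16),g(180,553,16))
g=lambda u,v,z: at("top",(180+u/3.4,205+v/3.4),z)[:2].round(1)
print("round ends",g(573,69,22.5),g(578,183,22.5),"square front",g(630,75,40),g(640,185,40),"walls",g(500,50,45),g(500,203,45))
```

```text
[502.7 190.  110. ] [411.7 161.3 110. ] foot far top [486.1 251.1  16. ] [389.6 225.4  16. ]
round ends [ 500.5 -182.3] [ 402.8 -179.2] square front [ 490.4 -226.9] [ 397.5 -227.5] walls [ 515.  -117.9] [ 386.6 -109.7]
```

>>> move_arm(steps=[{"linear": [0.1, 0.2, 4], "rot": [0, 0, -0.02], "grip": 0.6}, {"linear": [0.1, 0.2, 8], "rot": [0, 0, -0.02], "grip": 0.6}, {"linear": [0.1, 0.2, 10.8], "rot": [0, 0, -0.02], "grip": 0.6}, {"linear": [0.1, 0.2, 10.8], "rot": [0, 0, -0.02], "grip": 0.4}, {"linear": [0.1, 0.2, 10.8], "rot": [0, 0, -0.02], "grip": 0.3}, {"linear": [0.1, 0.2, 10.8], "rot": [0, 0, -0.02], "grip": 0.2}, {"linear": [0.1, 0.2, 10.8], "rot": [0, 0, -0.02], "grip": 0.1}, {"linear": [0.1, 0.2, 10.8], "rot": [0, 0, -0.02], "grip": 0.04}, {"linear": [0.1, 0.2, 10.8], "rot": [0, 0, -0.02], "grip": 0.04}, {"linear": [0.1, 0.2, 10.8], "rot": [0, 0, -0.02], "grip": 0.04}], newtons=25)

```text
clock: 22.2
tcp_pos: [458.5, 176.5, 65.5]
eef_rot: [-3.139, 0.005, -2.856]
contact_force: [0.7, -2.5, 6.5]
gripper_width: 7.5
gripper_force: 26.6
```

```bash
python3 -c "
from h import *
plan((458,176,64,196.2),(453,-60,64,178),(450.5,-120,64,178))"
```

```text
now [458.5 176.5  65.5] [-179.9    0.3 -163.6] F [ 0.7 -2.5  6.5] w 7.5 t 22.2
(458, 176, 64, 196.2) [0.06, -0.03, 0.15] [-0.002, 0.005, 0.003]
(453, -60, 64, 178) [7.19, -22.54, 0.16] [-0.001, 0.005, 0.321]
(450.5, -120, 64, 178) [9.12, -28.22, 0.17] [-0.001, 0.005, 0.321]
```

>>> move_arm(steps=[{"linear": [0.3, -1, 0.15], "rot": [0, 0, 0.015], "grip": 0.04}, {"linear": [0.8, -2.5, 0.15], "rot": [0, 0, 0.035], "grip": 0.04}, {"linear": [1.4, -4.5, 0.15], "rot": [0, 0, 0.065], "grip": 0.04}, {"linear": [2.1, -6.5, 0.15], "rot": [0, 0, 0.095], "grip": 0.04}, {"linear": [2.7, -8.5, 0.15], "rot": [0, 0, 0.125], "grip": 0.04}, {"linear": [3.3, -10.5, 0.15], "rot": [0, 0, 0.155], "grip": 0.04}, {"linear": [4.0, -12.5, 0.15], "rot": [0, 0, 0.18], "grip": 0.04}, {"linear": [4.6, -14.5, 0.15], "rot": [0, 0, 0.21], "grip": 0.04}, {"linear": [5.2, -16.5, 0.15], "rot": [0, 0, 0.24], "grip": 0.04}, {"linear": [5.9, -18.5, 0.15], "rot": [0, 0, 0.27], "grip": 0.04}, {"linear": [6.5, -20.5, 0.15], "rot": [0, 0, 0.3], "grip": 0.04}, {"linear": [7.0, -22, 0.15], "rot": [0, 0, 0.32], "grip": 0.04}, {"linear": [7.2, -22.5, 0.15], "rot": [0, 0, 0.32], "grip": 0.04}, {"linear": [7.2, -22.5, 0.15], "rot": [0, 0, 0.32], "grip": 0.04}])

```text
clock: 23.6
tcp_pos: [453.6, -58.9, 65.0]
eef_rot: [3.139, 0.007, 3.104]
contact_force: [0.9, 7.0, 13.8]
gripper_width: 7.8
gripper_force: 27.7
```

Run:
```python
from h import *
np.set_printoptions(precision=1,suppress=True)
viewer.grab_frame("side")
for n,z in (("stop",0),("stop_edge",16)):
    for r in viewer.pinpoint(n,"side")[:3]: print(n,round(r["p"],2),np.array(r["point"]),at("side",r["point"],z))
plan((451,-110,64,178),(449.5,-150,64,178))
```

```text
stop 0.85 [302.2 332.7] [270.8 240.2   0. ]
stop 0.83 [221.3 303.9] [475.7 312.9   0. ]
stop 0.63 [318.2 223.4] [449.5 -62.5   0. ]
stop_edge 0.88 [303.  314.4] [294.5 208.   16. ]
stop_edge 0.83 [299.3 232.8] [462.2  12.8  16. ]
stop_edge 0.72 [216.3 287.3] [512.3 293.1  16. ]
now [453.6 -58.8  65.1] [179.9   0.4 177.9] F [-0.8  5.7 12.7] w 7.8 t 23.75
(451, -110, 64, 178) [0.07, -5.12, 0.1] [0.001, 0.007, -0.002]
(449.5, -150, 64, 178) [0.08, -9.13, 0.09] [0.001, 0.007, -0.002]
```

>>> move_arm(steps=[{"linear": [0, -1.5, 0], "rot": [0, 0, 0], "grip": 0.04}, {"linear": [0, -3, 0], "rot": [0, 0, 0], "grip": 0.04}, {"linear": [0, -4.5, 0], "rot": [0, 0, 0], "grip": 0.04}, {"linear": [0.05, -6, 0], "rot": [0, 0, 0], "grip": 0.04}, {"linear": [0.05, -7.5, 0], "rot": [0, 0, 0], "grip": 0.04}, {"linear": [0.1, -8.7, 0], "rot": [0, 0, 0], "grip": 0.04}, {"linear": [0.1, -9.4, 0], "rot": [0, 0, 0], "grip": 0.04}, {"linear": [0.1, -10, 0], "rot": [0, 0, 0], "grip": 0.04}, {"linear": [0.1, -10.5, 0], "rot": [0, 0, 0], "grip": 0.04}, {"linear": [0.1, -11, 0], "rot": [0, 0, 0], "grip": 0.04}, {"linear": [0.1, -11.4, 0], "rot": [0, 0, 0], "grip": 0.04}])

```text
clock: 24.85
tcp_pos: [447.7, -170.3, 65.0]
eef_rot: [3.135, 0.004, 3.105]
contact_force: [-0.0, 13.9, 19.0]
gripper_width: 7.6
gripper_force: 30.4
```

>>> move_arm(steps=[{"linear": [0, -0.3, -0.1], "rot": [0, 0, 0], "grip": 0.04}, {"linear": [0, -0.5, -0.2], "rot": [0, 0, 0], "grip": 0.04}, {"linear": [0, -0.5, -0.2], "rot": [0, 0, 0], "grip": 0.04}])

```text
clock: 25.15
tcp_pos: [446.1, -178.2, 65.0]
eef_rot: [-3.141, 0.002, 3.107]
contact_force: [0.3, 4.6, 6.1]
gripper_width: 7.6
gripper_force: 26.6
```

>>> move_arm(steps=[{"linear": [0, -0.3, 0], "rot": [0, 0, 0], "grip": 0.04}, {"linear": [0, -0.5, 0], "rot": [0, 0, 0], "grip": 0.04}, {"linear": [0, -0.5, 0], "rot": [0, 0, 0], "grip": 0.04}])

```text
clock: 25.45
tcp_pos: [445.8, -180.7, 65.0]
eef_rot: [3.136, 0.001, 3.105]
contact_force: [0.8, 12.1, 10.7]
gripper_width: 8.0
gripper_force: 28.1
```

>>> move_arm(steps=[{"linear": [0, 0, 0], "rot": [0, 0, 0], "grip": 0.25}, {"linear": [0, 0.1, 0], "rot": [0, 0, 0], "grip": 0.3}, {"linear": [0, 0.1, 0], "rot": [0, 0, 0], "grip": 0.3}, {"linear": [0, 0.1, -4], "rot": [0, 0, 0], "grip": 0.3}, {"linear": [0, 0.1, -8], "rot": [0, 0, 0], "grip": 0.3}, {"linear": [0, 0.1, -8], "rot": [0, 0, 0], "grip": 0.1}, {"linear": [0, 5, -8], "rot": [0, 0, 0], "grip": 0}, {"linear": [0, 10, -8], "rot": [0, 0, 0], "grip": 0}, {"linear": [0, 10.5, -8], "rot": [0, 0, 0], "grip": 0}, {"linear": [0, 10.5, -8], "rot": [0, 0, 0], "grip": 0}, {"linear": [0, 10.5, -8], "rot": [0, 0, 0], "grip": 0}])

```text
clock: 26.55
tcp_pos: [448.6, -79.4, 143.6]
eef_rot: [-3.14, -0.0, 3.107]
contact_force: [0.5, 0.1, 0.9]
gripper_width: -0.3
gripper_force: 0.0
```

Run:
```python
from h import *
np.set_printoptions(precision=1,suppress=True)
viewer.grab_frame("side");viewer.grab_frame("top")
for n,z in (("stop",0),("stop_edge",16),("round_bar",22.5),("square_bar",20)):
  for c in ("side","top"):
    for r in viewer.pinpoint(n,c)[:3]:
        w=at(c,r["point"],z)
        if w[1]<0: print(n,c,round(r["p"],2),w)
plan((452,-80,20,178),(452,-96,20,178))
```

```text
stop side 0.77 [ 440.5 -178.4    0. ]
stop side 0.65 [ 450.3 -266.6    0. ]
stop top 0.63 [ 445.3 -171.5    0. ]
stop_edge side 0.89 [ 460. -105.   16.]
stop_edge top 0.68 [ 446.5 -117.    16. ]
round_bar side 0.38 [ 441.4 -207.7   22.5]
round_bar top 0.56 [ 448.1 -199.2   22.5]
square_bar side 0.67 [ 442.6 -257.1   20. ]
square_bar top 0.68 [ 455.4 -249.1   20. ]
now [448.7 -78.9 144. ] [-180.    0.  178.] F [-0.5 -0.2  0.7] w -0.1 t 27.05
(452, -80, 20, 178) [-0.33, -0.09, 12.4] [-0.001, 0.0, -0.0]
(452, -96, 20, 178) [-0.39, -1.69, 12.4] [-0.001, 0.0, -0.0]
```

>>> move_arm(steps=[{"linear": [-0.1, 0, 5], "rot": [0, 0, 0], "grip": 0}, {"linear": [-0.1, 0, 10], "rot": [0, 0, 0], "grip": 0}, {"linear": [-0.1, 0, 12.6], "rot": [0, 0, 0], "grip": 0}, {"linear": [-0.1, 0, 12.6], "rot": [0, 0, 0], "grip": 0}, {"linear": [-0.1, -1.0, 12.6], "rot": [0, 0, 0], "grip": 0}, {"linear": [-0.1, -1.5, 12.6], "rot": [0, 0, 0], "grip": 0}, {"linear": [-0.1, -1.9, 12.6], "rot": [0, 0, 0], "grip": 0}, {"linear": [-0.1, -2.1, 12.6], "rot": [0, 0, 0], "grip": 0}, {"linear": [-0.1, -2.1, 12.6], "rot": [0, 0, 0], "grip": 0}])

```text
clock: 27.95
tcp_pos: [449.8, -100.5, 19.0]
eef_rot: [-3.14, 0.002, 3.106]
contact_force: [0.2, -0.2, -0.3]
gripper_width: -0.3
gripper_force: 0.0
```

>>> move_arm(steps=[{"linear": [0, -0.2, 0], "rot": [0, 0, 0], "grip": 0}, {"linear": [0, -0.4, 0], "rot": [0, 0, 0], "grip": 0}, {"linear": [0, -0.6, 0], "rot": [0, 0, 0], "grip": 0}, {"linear": [0, -0.6, 0], "rot": [0, 0, 0], "grip": 0}])

```text
clock: 28.35
tcp_pos: [449.0, -102.5, 18.3]
eef_rot: [3.136, 0.0, 3.105]
contact_force: [1.6, 12.9, 5.7]
gripper_width: -0.1
gripper_force: 7.3
```

>>> move_arm(steps=[{"linear": [0, -0.3, 0], "rot": [0, 0, 0], "grip": 0}, {"linear": [0, -0.6, 0], "rot": [0, 0, 0], "grip": 0}, {"linear": [0, -0.6, 0], "rot": [0, 0, 0], "grip": 0}, {"linear": [0, -0.6, 0], "rot": [0, 0, 0], "grip": 0}])

```text
clock: 28.75
tcp_pos: [448.8, -103.3, 18.3]
eef_rot: [3.127, 0.0, 3.102]
contact_force: [5.2, 30.4, 11.6]
gripper_width: -0.0
gripper_force: 16.7
```

>>> move_arm(steps=[{"linear": [0, 0.7, 0], "rot": [0, 0, 0], "grip": 0}, {"linear": [0, 2.0, 0], "rot": [0, 0, 0], "grip": 0}, {"linear": [0, 4, 0], "rot": [0, 0, 0], "grip": 0}, {"linear": [0, 5, -5], "rot": [0, 0, 0], "grip": 0}, {"linear": [0, 8, -10], "rot": [0, 0, 0], "grip": 0}, {"linear": [0, 13, -14], "rot": [0, 0, 0], "grip": 0}, {"linear": [0, 18, -18], "rot": [0, 0, 0], "grip": 0}, {"linear": [0, 22, -20], "rot": [0, 0, 0], "grip": 0}, {"linear": [0, 22, -20], "rot": [0, 0, 0], "grip": 0}])

```text
clock: 29.65
tcp_pos: [456.8, 110.7, 220.5]
eef_rot: [-3.141, 0.004, 3.108]
contact_force: [0.0, -0.3, 0.3]
gripper_width: 0.3
gripper_force: 0.0
```

Run:
```python
from h import *
np.set_printoptions(precision=1,suppress=True)
im=np.mean([viewer.grab_frame("top").astype(float).mean(2) for _ in range(4)],0)
# brightness profiles along bay y at three x: columns for world y from -290 to -100, height ~40
for x in (415,448,480):
    print(x,[int(im[tuple(np.round(proj("top",(x,y,40))[::-1]).astype(int))]) for y in range(-290,-165,3)])
viewer.grab_frame("side")
for n,z in (("stop",0),("stop_edge",16),("round_bar",22.5),("square_bar",20),("flat_bar",25)):
  for c in ("side","top"):
    for r in viewer.pinpoint(n,c)[:3]:
        w=at(c,r["point"],z)
        if w[1]<0: print(n,c,round(r["p"],2),w)
```

```text
415 [88, 121, 142, 141, 142, 138, 119, 105, 122, 143, 148, 147, 146, 146, 146, 148, 146, 146, 147, 148, 142, 123, 92, 108, 120, 128, 133, 140, 142, 137, 129, 123, 127, 136, 125, 95, 62, 48, 51, 51, 75, 81]
448 [96, 126, 146, 147, 146, 136, 106, 93, 123, 143, 148, 148, 146, 145, 147, 147, 146, 147, 145, 147, 138, 106, 82, 116, 126, 133, 139, 143, 143, 133, 122, 121, 131, 129, 100, 64, 50, 51, 51, 55, 68, 79]
480 [109, 144, 147, 148, 148, 137, 114, 118, 137, 146, 147, 146, 146, 146, 147, 147, 146, 147, 145, 146, 135, 108, 96, 109, 132, 136, 141, 142, 138, 127, 123, 133, 141, 134, 102, 65, 51, 48, 51, 61, 74, 80]
stop side 0.95 [ 436.6 -171.6   -0. ]
stop top 0.97 [ 441.4 -179.8    0. ]
stop_edge side 0.64 [ 447.8 -103.6   16. ]
stop_edge top 0.85 [ 452.7 -110.4   16. ]
round_bar side 0.54 [ 437.1 -208.    22.5]
round_bar top 0.54 [ 453.5 -195.5   22.5]
square_bar side 0.53 [ 435.7 -258.1   20. ]
square_bar top 0.65 [ 456.2 -243.3   20. ]
flat_bar side 0.51 [ 458.1 -276.6   25. ]
flat_bar side 0.44 [ 430.5 -151.6   25. ]
flat_bar top 0.55 [ 448.9 -275.8   25. ]
```

```bash
python3 -c "
from h import *
print(manip.finish_job())"
```

```text
the job is handed in; nothing more can be done
None
```

The job is handed in: the end stop was tipped back onto its foot, the square and round bars were laid crosswise in front of the flat bar, and the stop was slid in plate first until a 30 N push moved it less than 1 mm (29.65 s on the clock at the last move, no verdict returned).

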